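Lay out the bench for waxing a crown

ROBOT

A 6-joint arm with a two-finger parallel gripper is mounted at the origin on a cart in front of the work surface, level with it; the furniture and walls round the work are solid. World frame = base frame: x ahead of the robot, y to its left, z up, the work surface at z = 0. Lengths are in m, angles in rad, forces in N, time in s.
With the tool pointing down it reaches from about 0.425 to 0.95 m from the base axis. Payload 3.5 kg.
Tool frame: the origin (TCP) lies at the very end of the fingers, on their centre line; the grasp point (between the pads) lies 19 mm behind it; z points along the fingers, y is the line along which they close (so a half turn about z gives the same grasp; the last joint's range is limited). The gripper opens to 85 mm and grips with 20 to 120 N. Pads are 22 mm wide; open, the fingers measure 114 mm over their backs; the gripper's body (76 mm by 85 mm) begins 54 mm behind the grasp point. The pads swing forward as they close: fully open they stand 13 mm farther back than shut.
Start: joints at [-1.378, 0.286, 1.577, -0, 1.279, -0.15], TCP at [0.227, -0.636, 0.231] pointing down, gripper open.
Joint ranges: [-2.77, 2.77], [-0.9, 2.22], [0.21, 2.48], [-1.53, 4.67], [0.24, 2.81], [-2.84, 2.84]. Speed limits (rad/s): [2.79, 2.79, 3.14, 3.14, 3.14, 3.14].

INTERFACE

Orientations are given as a unit quaternion [x, y, z, w].
In Python, from plant import env gives the robot as it stands. The module is installed in compiled form; this text tells all that it offers.
- The arm moves only by the tool send_rows, never from a script. Its arguments are lists of equal length, an entry for each row: "travel": the shift along the tool's x, y, z in cm, a list of three; "yaw": the turn about the tool's z in rad; "grip": the gripper's target within -1 to 1 (fully open at 1, half-way at 0, shut at -1). A call has 1 to 5 rows; each row shifts and turns the commanded pose from where the row before left it, along the tool's axes as they then stand; what a row does not reach is not made up. A row lasts 1/8 s, in which the tool goes at most 62.5 mm and 10.7 degrees, less where a joint would pass 70% of its speed; a pose out of reach is approached as far as the arm can. A call with a gripper value outside its range is refused whole. The fingers move at their own pace and stop on an object; the grip force is fixed at half the most. Time passes only in rows, so rows that do not move let the fingers close. It gives the time, the measured TCP pose, the force, the opening and the grip force at its end, in the units of the state.
- env.sense(): the state, without advancing time (a new reading comes with each control period).
- env.capture(name): name is "side" or "top" or "wrist"; returns a dict with "frame" (400x640x3 uint8, red, green, blue), "depth" (400x640 float32, m along the optical axis (not along the pixel's ray), 0 where there is no reading), "camera_matrix" (3x3 intrinsics, pixels), "k1" (the pictures are not rectified: a ray, as slopes to the right and down, at radius r is drawn at 1 + k1 r^2 times it, then the intrinsics apply), "extrinsics" (4x4, takes a point from world to camera coordinates). Camera axes: x right, y down, z forward; pixel columns grow to the right and rows downward; lengths in m; the calibration is good to about 2 mm. A picture is of the moment at which its call begins.
- env.hand_in(): hands the job in; it is judged then, once.
The state is a dict: "t": time; "joint_pos": joint angles; "qd": joint speeds; "effort": joint torques, N m; "tool_pos": TCP position; "tcp_rot": TCP orientation; "force": force on the tool from outside, world axes, zero at the start; "torque": the same for the moment, N m; "gripper_width": finger opening in m; "grip_force": force on a finger pad.
Only numpy, scipy, OpenCV 4.12 (cv2) and the standard library are available. Lean on these libraries where they do the work, as an engineer would, in place of code of your own. Each camera call takes 0.05 s, during which the arm holds its last target. There are 200 camera calls.

TASK

Lay the bench out for waxing a crown round the row made by the two low round tins. Stand the stone block on the bench midway between the tins, and the single upright crown on the middle of the block; stand the glass dropper bottle directly behind the plain steel tin (the side away from the robot, square to the row) and the bur block directly in front of the blue wax tin (the robot's side), its length parallel to the row, each of these two with about 35 mm of clear bench between it and its tin. Everything ends upright, and the two lying double dies are left where they are.

Things in the scene. Friction and masses are not known exactly. Their poses are not given: they have to be found in the camera images.
- steel_tin: Low round plain steel tin with a shut lid, 70 mm diameter, 22 mm high; fixed to the bench. Origin: centre of its underside. The row is the line through both tins' centres, 220 mm apart, within 8 degrees of left-right; either tin may be on the left. Its x axis is square to the row, away from the robot; its y axis lies along the row.
- wax_tin: Low round open tin, blue with a white chequered rim pattern, filled with solid pink wax, 69 mm diameter, 25 mm high; fixed to the bench. Origin: centre of its underside. The row is the line through both tins' centres, 220 mm apart, within 8 degrees of left-right; either tin may be on the left. Its x axis is square to the row, away from the robot; its y axis lies along the row.
- die_block: Beige stone die block, loose, 50 mm (its x) x 56 mm (its y), 27 mm high, flat top with two small pin holes, about 0.16 kg. Origin: centre of its underside, z up. Grasp across its sides. (The bench has thin protective sheets on it, about 1.5 mm thick.)
- crown: Single ivory tooth crown on its die, loose, standing upright: 12 mm (its x) x 16 mm (its y), 23 mm high, 12 g. Origin: centre of its underside, z up. Stands on its flat foot.
- bottle: Small clear glass dropper bottle with a little yellow oil, loose, standing: 35 mm diameter at the foot, narrowing upward, 89 mm high with its stopper, about 0.07 kg. Origin: centre of its underside, z up. Grasp low on the body (about 20 to 30 mm up).
- bur_block: Tan bur block, loose: 34 mm (its x) x 85 mm (its y), body 22 mm high; small burs stand in it up to 41 mm high. About 0.09 kg. Origin: centre of its underside, z up. Grasp the body across the 34 mm width.
- die_a: Ivory double-tooth die lying on its side, 15 x 27 mm, 17 mm high, loose bystander: leave alone. Origin: centre of its underside.
- die_b: Ivory double-tooth die lying on its side, 15 x 25 mm, 17 mm high, loose bystander: leave alone. Origin: centre of its underside.
Things that resemble listed ones, but are neither listed nor needed, are in the scene too. What is shaped like the steel_tin but orange or purple is not meant.

How it is judged:
By the outcome, as a careful person would: the job done as asked, in the order asked, and still so for the second after the job is handed in, with the robot touching nothing.
It also fails if it takes over 109 s, if anything falls off the work surface, if the arm or the gripper's body presses on something with over 40 N, if the wrist force passes 120 N, or if a joint passes its speed limit or range.

## Working session

There is one attempt and no reset: what is moved stays moved. The work goes in short steps, Python scripts to look and compute and a tool call to move; the robot and the scene stay as the last step left them, time stands still between calls to the robot, and variables do not carry over. Pictures are saved under pics/ and viewed, at most 14 in all, crops included, and the job is handed in when it is done.

Besides the shell and the picture viewer there is one more tool, called after "Call:" by a JSON object that holds its "name" and its "arguments", one argument or row to a line. send_rows: Moves the arm, as the interface text tells. Its arguments: {"type":"object","properties":{"travel":{"type":"array"},"yaw":{"type":"array"},"grip":{"type":"array"}},"required":["travel","yaw","grip"]}

```bash
mkdir -p pics; cat > h.py <<'E'
import numpy as np, cv2
from plant import env
def cap(n, save=None):
    c=env.capture(n); 
    if save: cv2.imwrite('pics/'+save,c['frame'][:,:,::-1])
    return c
def ray(c,u,v):
    K=np.array(c['camera_matrix']);x=(u-K[0,2])/K[0,0];y=(v-K[1,2])/K[1,1]
    rd=np.hypot(x,y);r=rd
    for _ in range(20): r=rd/(1+c['k1']*r*r)
    s=r/rd if rd>0 else 1
    d=np.array([x*s,y*s,1.]);E=np.array(c['extrinsics']);R=E[:3,:3];t=E[:3,3]
    return -R.T@t, R.T@d
def onz(c,u,v,z):
    o,d=ray(c,u,v); return o+d*(z-o[2])/d[2]
def dep(c,u,v):
    o,d=ray(c,u,v); return o+d*c['depth'][int(v),int(u)]
def cloud(c):
    K=np.array(c['camera_matrix']);v,u=np.mgrid[:400,:640]
    x=(u-K[0,2])/K[0,0];y=(v-K[1,2])/K[1,1];rd=np.hypot(x,y);r=rd.copy()
    for _ in range(20): r=rd/(1+c['k1']*r*r)
    s=np.where(rd>0,r/np.maximum(rd,1e-9),1)
    d=np.stack([x*s,y*s,np.ones_like(x)],-1)*c['depth'][...,None]
    E=np.array(c['extrinsics']);return (d-E[:3,3])@E[:3,:3]
E
python3 - <<'E'
from h import *
for n in ['side','top','wrist']:
    c=cap(n,n+'0.png'); o,d=ray(c,320,200); print(n,o.round(3),d.round(3),c['camera_matrix'],c['k1'])
print(env.sense())
E
```

```text
side [ 0.339 -1.085  0.637] [ 0.155  0.868 -0.472] [[438.7738444    0.         314.83300295]
 [  0.         438.7738444  202.54108248]
 [  0.           0.           1.        ]] 0.03914663747223702
top [0.406 0.013 1.167] [ 0.108  0.005 -0.994] [[381.91205626   0.         320.12048619]
 [  0.         381.91205626 198.86364908]
 [  0.           0.           1.        ]] -0.06829501777632335
wrist [ 0.295 -0.611  0.372] [-0.277 -0.102 -0.956] [[342.98902212   0.         318.4926774 ]
 [  0.         342.98902212 195.54066047]
 [  0.           0.           1.        ]] -0.07447530333587406
{'t': 0.15, 'joint_pos': array([-1.37799527e+00,  2.87003150e-01,  1.57782951e+00, -9.45258663e-07,
        1.27860532e+00, -1.49998576e-01]), 'qd': array([-3.71540521e-05, -2.18077593e-03, -4.22150811e-03, -5.80508460e-04,
       -2.37138730e-04,  1.23324161e-03]), 'effort': array([ 1.51585595e-03, -4.06604254e+01, -2.93139607e+01, -1.23405503e-04,
        3.94513874e-03, -1.28348506e-05]), 'tool_pos': array([ 0.22681476, -0.63521311,  0.23024368]), 'tcp_rot': array([ 9.85346534e-01,  1.70561884e-01, -2.01969524e-05, -9.22440074e-04]), 'force': array([-0.45261311,  0.19551544,  0.34587799]), 'torque': array([-0.07333397, -0.02943564, -0.07550789]), 'grip_force': 0.0, 'gripper_width': 0.08562971481824888}
```

View pics/top0.png

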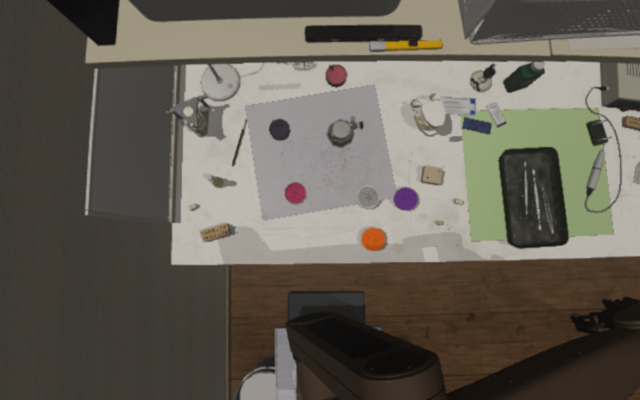

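View pics/side0.png

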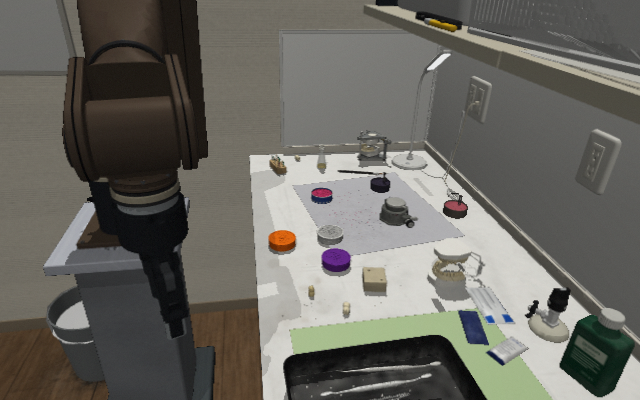

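The top view shows the wax tin at about (295,193), the plain steel tin at (368,197) with orange (374,239) and purple (405,199) look-alikes, the block at (432,175), the bur block at (216,232) and the bottle at (215,181). The three small ivory pieces are at (459,201), (439,222) and (194,207). I'll enlarge these to tell the crown from the dies.

```bash
python3 - <<'E'
from h import *
t=cap('top');s=cap('side')
def cr(c,u,v,w=20,size=260):
    return cv2.resize(c['frame'][v-w:v+w,u-w:u+w,::-1],(size,size),interpolation=cv2.INTER_CUBIC)
a=np.hstack([cr(t,459,201,14),cr(t,439,222,14),cr(t,200,205,20)])
b=np.hstack([cr(s,346,308,20),cr(s,311,292,20),cr(s,300,160,30)])
cv2.imwrite('pics/m1.png',np.vstack([a,b]))
P=cloud(t)
for n,(u,v,z) in dict(wax=(295,193,.025),steel=(368,197,.022),block=(432,175,.027),bur=(216,232,.022),bot=(215,181,.03),c1=(459,201,.01),c2=(439,222,.01),c3=(194,207,.01)).items():
    print(n,onz(t,u,v,z).round(3),P[v,u].round(3))
E
```

```text
wax [0.553 0.094 0.025] [0.554 0.095 0.018]
steel [ 0.538 -0.126  0.022] [ 0.537 -0.126  0.025]
block [ 0.601 -0.322  0.027] [ 0.601 -0.322  0.028]
bur [0.438 0.334 0.022] [0.438 0.333 0.023]
bot [0.592 0.337 0.03 ] [0.588 0.329 0.059]
c1 [ 0.523 -0.407  0.01 ] [ 0.522 -0.405  0.016]
c2 [ 0.459 -0.342  0.01 ] [ 0.459 -0.338  0.023]
c3 [0.516 0.407 0.01 ] [0.515 0.405 0.015]
```

View pics/m1.png

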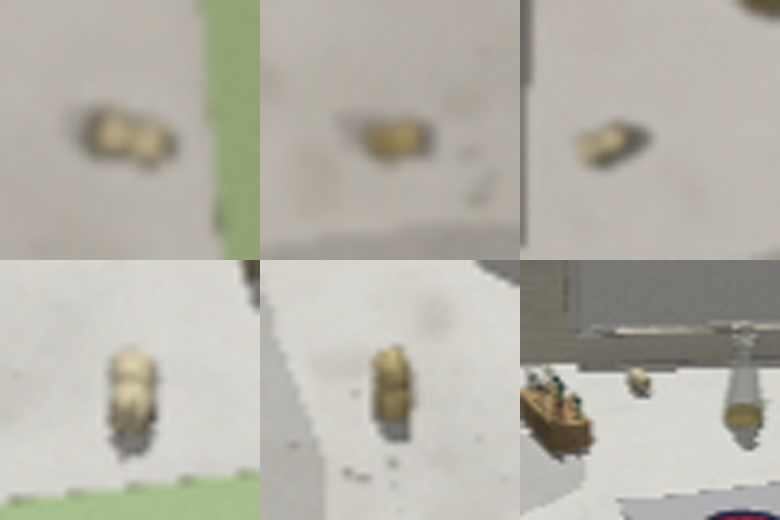

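The crown is the top-view piece at (439,222): in the side crop (311,292) it stands tall and single, and depth gives it 23 mm. The pieces at (459,201) and (194,207) are lying two-lobed dies about 16 mm high. The tin pair 220 mm apart is the blue tin with pink fill at (295,193) and the plain steel one at (368,197). Next I'll take outlines.

```bash
cat >> h.py <<'E'
def blob(c,u,v,z0,z1,w=40,P=None,zp=None):
    "height-window blob containing/nearest pixel; returns centroid px, rect in world at plane zp"
    P=cloud(c) if P is None else P
    m=((P[...,2]>z0)&(P[...,2]<z1)).astype(np.uint8)
    k=np.zeros_like(m);k[max(0,v-w):v+w,max(0,u-w):u+w]=1;m*=k
    n,l,st,ce=cv2.connectedComponentsWithStats(m,connectivity=4)
    i=1+np.argmin(np.hypot(*(ce[1:]-[u,v]).T)-0.02*np.minimum(st[1:,4],500))
    cs,_=cv2.findContours((l==i).astype(np.uint8),cv2.RETR_EXTERNAL,cv2.CHAIN_APPROX_NONE)
    q=max(cs,key=len)[:,0,:]
    W=np.array([onz(c,a,b,zp)[:2] for a,b in q])
    return W
def rect(W):
    (x,y),(a,b),t=cv2.minAreaRect((W*1000).astype(np.float32))
    if a<b: a,b,t=b,a,t+90
    return np.round([x,y,a,b],1),'long axis deg',round((t+90)%180-90,1)
def phi():
    x,y,z,w=env.sense()['tcp_rot'];return np.arctan2(2*(x*y+w*z),1-2*(y*y+z*z))
def plan(x,y,z,ph=None):
    s=env.sense();p=s['tool_pos'];f=phi();dx,dy=x-p[0],y-p[1]
    t=np.array([dx*np.cos(f)+dy*np.sin(f),dx*np.sin(f)-dy*np.cos(f),-(z-p[2])])*100
    dyaw=0 if ph is None else -((ph-f+np.pi/2)%np.pi-np.pi/2)
    print('tcp',p.round(4),'phi',round(f,3),'travel cm (do before yaw)',t.round(2),'|t|',np.linalg.norm(t).round(1),'yaw',round(dyaw,3),'J6',s['joint_pos'][5].round(2),'w',s['gripper_width'].round(4),'F',s['force'].round(1))
E
python3 - <<'E'
from h import *
t=cap('top');P=cloud(t)
for n,(u,v,z0,z1,zp) in dict(wax=(295,193,.009,.04,.025),steel=(368,197,.009,.035,.022),block=(432,175,.012,.04,.027),bur=(216,232,.01,.06,.022),bot=(216,181,.01,.1,.03),crown=(439,222,.007,.03,.015)).items():
    print(n,*rect(blob(t,u,v,z0,z1,20,P,zp)))
plan(.56,-.32,.23)
E
```

```text
wax [555.   93.5  66.8  64.1] long axis deg 44.3
steel [ 540.7 -126.1   67.2   66.6] long axis deg -1.4
block [ 602.1 -321.6   60.4   49.6] long axis deg 78.9
bur [438.7 335.8  87.3  35.1] long axis deg -74.0
bot [592.4 337.   43.5  30.7] long axis deg 89.0
crown [ 457.4 -342.    15.4    9.1] long axis deg 89.0Traceback (most recent call last):
  File "<stdin>", line 5, in <module>
  File "h.py", line 46, in plan
    print('tcp',p.round(4),'phi',round(f,3),'travel cm (do before yaw)',t.round(2),'|t|',np.linalg.norm(t).round(1),'yaw',round(dyaw,3),'J6',s['joint_pos'][5].round(2),'w',s['gripper_width'].round(4),'F',s['force'].round(1))
                                                                                                                                                                            ^^^^^^^^^^^^^^^^^^^^^^^^
AttributeError: 'float' object has no attribute 'round'
```

```bash
sed -i "s/'w',s\['gripper_width'\].round(4)/'w',round(float(s['gripper_width']),4)/" h.py; python3 - <<'E'
from h import *
plan(.602,-.322,.23,np.radians(79))
E
```

```text
tcp [ 0.2269 -0.6355  0.2308] phi 0.343 travel cm (do before yaw) [ 45.87 -16.92   0.08] |t| 48.9 yaw -1.036 J6 -0.15 w 0.0854 F [ 0.4 -0.5 -0.2]
```

Call:
{"name": "send_rows", "arguments": {
  "travel": [
    [5.7,-2.1,0],
    [5.7,-2.1,0],
    [5.7,-2.1,0],
    [5.7,-2.1,0],
    [5.7,-2.1,0]
  ],
  "yaw": [0,0,0,0,0],
  "grip": [1,1,1,1,1]
}}

```text
t: 0.92
tool_pos: [0.4613, -0.4396, 0.2315]
tcp_rot: [0.985, 0.17, 0.0, 0.0]
force: [0.6, 0.2, -0.3]
gripper_width: 0.0854
grip_force: 0.0
```

Call:
{"name": "send_rows", "arguments": {
  "travel": [
    [5.7,-2.1,0],
    [5.7,-2.1,0],
    [5.7,-2.1,0],
    [0,0,0],
    [0,0,0]
  ],
  "yaw": [0,0,0,-0.17,-0.17],
  "grip": [1,1,1,1,1]
}}

```text
t: 1.55
tool_pos: [0.6007, -0.323, 0.231]
tcp_rot: [0.941, 0.338, -0.0, -0.0]
force: [0.2, -0.1, 0.5]
gripper_width: 0.0851
grip_force: 0.0
```

Call:
{"name": "send_rows", "arguments": {
  "travel": [
    [0,0,0],
    [0,0,0],
    [0,0,0],
    [0,0,0],
    [0,0,0]
  ],
  "yaw": [-0.17,-0.17,-0.17,-0.17,0],
  "grip": [1,1,1,1,1]
}}

```text
t: 2.17
tool_pos: [0.5999, -0.3242, 0.2312]
tcp_rot: [0.777, 0.629, -0.0, -0.0]
force: [-0.4, 0.8, -0.2]
gripper_width: 0.0855
grip_force: 0.0
```

```bash
python3 - <<'E'
from h import *
plan(.602,-.322,.12,np.radians(79))
w=cap('wrist','w1.png')
P=cloud(w);s=env.sense()['tool_pos'];
for X in [(.602,-.322,.027),(.457,-.342,.023),(.541,-.126,.022)]:
    E=np.array(w['extrinsics']);q=E[:3,:3]@np.array(X)+E[:3,3];x,y=q[:2]/q[2];k=1+w['k1']*(x*x+y*y);K=w['camera_matrix'];print((K[0][0]*x*k+K[0][2]).round(),(K[1][1]*y*k+K[1][2]).round())
E
```

```text
tcp [ 0.5999 -0.3242  0.2312] phi 1.361 travel cm (do before yaw) [ 0.26  0.16 11.12] |t| 11.1 yaw -0.018 J6 -0.43 w 0.0855 F [-0.4  0.8 -0.2]
320.0 165.0
193.0 210.0
212.0 -24.0
```

View pics/w1.png

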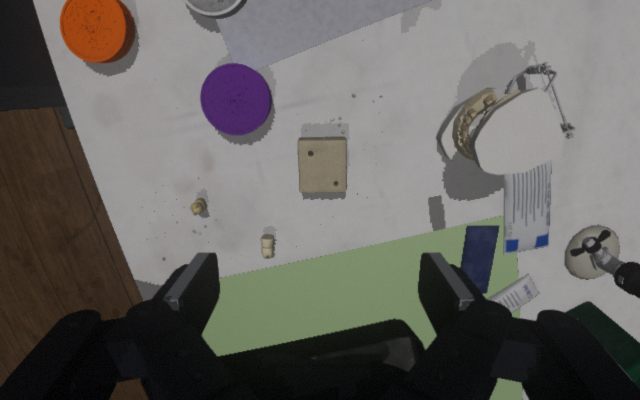

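The wrist view shows the block at (323,165), the crown upright at (199,207), die_b at (267,246), and the purple and orange look-alike tins at (236,99) and (96,28). Now I'll refine the block and crown positions.

```bash
python3 - <<'E'
from h import *
w=cap('wrist');P=cloud(w)
W=blob(w,323,165,.018,.04,45,P,.027);r=rect(W);print('block',*r)
print('z top',np.median(P[155:175,315:335,2]).round(4))
W2=blob(w,199,207,.008,.04,25,P,.012);print('crown',*rect(W2))
c=w['frame'][177:237,169:229,::-1];cv2.imwrite('pics/crown.png',cv2.resize(c,(480,480),interpolation=cv2.INTER_CUBIC))
m=P[177:237,169:229];k=m[...,2]>.008;print(m[k][:,:2].min(0),m[k][:,:2].max(0),m[k][:,2].max())
x,y=r[0][:2]/1000;plan(x,y,.004,np.radians(r[2]))
E
```

```text
block [ 604.2 -323.3   55.4   49.8] long axis deg 78.0
z top 0.0258
crown [ 456.9 -343.2   17.    13.6] long axis deg 20.2
[ 0.45194342 -0.34955957] [ 0.61490691 -0.25343601] 0.3731305237778085
tcp [ 0.5999 -0.3242  0.2313] phi 1.36 travel cm (do before yaw) [ 0.18  0.4  22.73] |t| 22.7 yaw -0.001 J6 -0.43 w 0.0857 F [-0.1  0.   0.8]
```

View pics/crown.png

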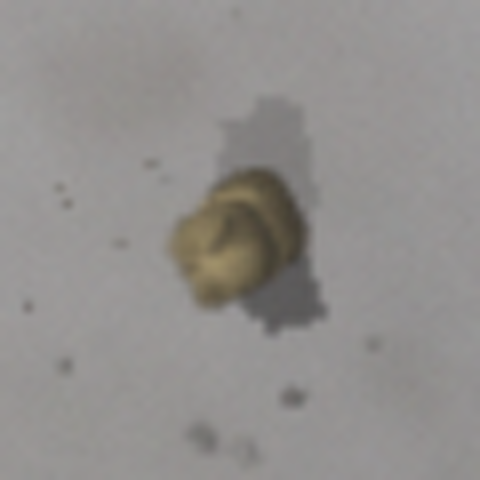

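The crown crop shows one upright tooth at about (197,206) in the frame, leaning only because of perspective. Now I'll grasp the block.

Call:
{"name": "send_rows", "arguments": {
  "travel": [
    [0.2,0.4,5.5],
    [0,0,5.6],
    [0,0,5.6],
    [0,0,4.0],
    [0,0,2.0]
  ],
  "yaw": [0,0,0,0,0],
  "grip": [1,1,1,1,1]
}}

```text
t: 2.9
tool_pos: [0.6028, -0.322, 0.0012]
tcp_rot: [0.777, 0.629, -0.001, -0.002]
force: [0.3, -0.1, 0.3]
gripper_width: 0.0855
grip_force: 0.0
```

Call:
{"name": "send_rows", "arguments": {
  "travel": [
    [0,0,0],
    [0,0,0],
    [0,0,0],
    [0,0,0],
    [0,0,0]
  ],
  "yaw": [0,0,0,0,0],
  "grip": [-1,-1,-1,-1,-1]
}}

```text
t: 3.52
tool_pos: [0.606, -0.3244, 0.0073]
tcp_rot: [0.777, 0.63, 0.001, 0.002]
force: [0.3, 0.6, 5.4]
gripper_width: 0.0494
grip_force: 66.3
```

Call:
{"name": "send_rows", "arguments": {
  "travel": [
    [0,0,-3],
    [0,0,-5],
    [0,0,-3],
    [0,0,0],
    [0,0,0]
  ],
  "yaw": [0,0,0,0,0],
  "grip": [-1,-1,-1,-1,-1]
}}

```text
t: 4.15
tool_pos: [0.6031, -0.3222, 0.1121]
tcp_rot: [0.777, 0.63, -0.0, -0.002]
force: [-0.1, -0.8, -2.4]
gripper_width: 0.0495
grip_force: 65.4
```

```bash
python3 - <<'E'
from h import *
w=cap('wrist','w2.png');plan(.548,-.0163,.115,np.radians(86.3))
E
```

```text
tcp [ 0.6027 -0.322   0.1113] phi 1.363 travel cm (do before yaw) [ 28.78 -11.67  -0.37] |t| 31.1 yaw -0.143 J6 -0.43 w 0.0493 F [-0.5 -0.2 -1.8]
```

View pics/w2.png

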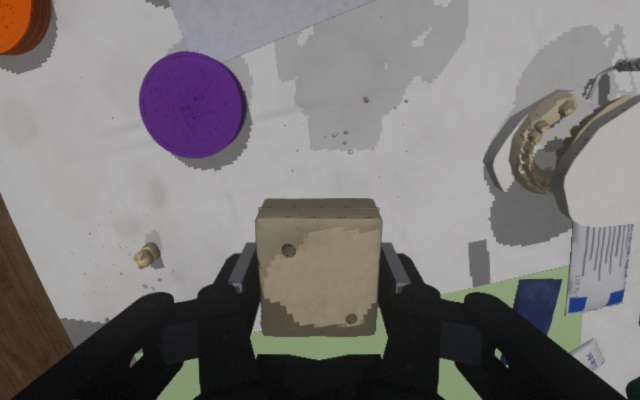

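Call:
{"name": "send_rows", "arguments": {
  "travel": [
    [4.8,-1.9,-2],
    [4.8,-1.9,-2],
    [0,0,0]
  ],
  "yaw": [-0.07,-0.07,0],
  "grip": [-1,-1,-1]
}}

```text
t: 4.58
tool_pos: [0.5826, -0.2187, 0.1534]
tcp_rot: [0.73, 0.684, -0.0, -0.001]
force: [0.2, -0.9, -2.0]
gripper_width: 0.0493
grip_force: 65.4
```

```bash
python3 - <<'E'
from h import *
w=cap('wrist','w3.png');plan(.548,-.0163,.115,np.radians(86.3))
P=cloud(w);np.save('P3.npy',P)
E
```

```text
tcp [ 0.5826 -0.2203  0.1529] phi 1.505 travel cm (do before yaw) [20.13 -4.8   3.79] |t| 21.0 yaw -0.001 J6 -0.46 w 0.0489 F [-0.4  0.4 -2.6]
```

View pics/w3.png

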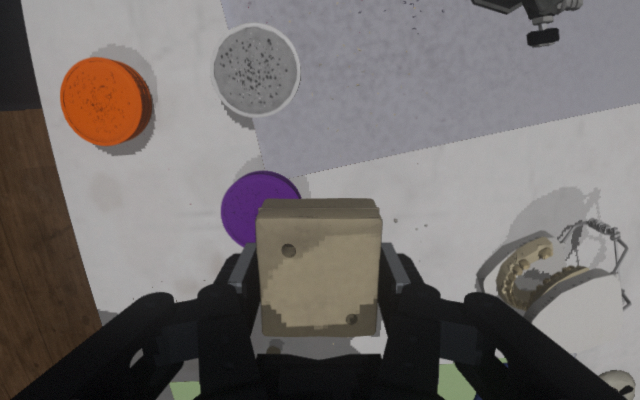

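Steel tin at (256,70), and the block is held square at (319,275). I'll measure both.

```bash
cat >> h.py <<'E'
def circ(c,u,v,zmin,zp,w=55,R=None):
    P=cloud(c);m=((P[...,2]>zmin)&(P[...,2]<zp+.012)).astype(np.uint8);k=np.zeros_like(m);k[max(0,v-w):v+w,max(0,u-w):u+w]=1;m*=k
    n,l,st,ce=cv2.connectedComponentsWithStats(m);i=1+np.argmax(st[1:,4])
    cs,_=cv2.findContours((l==i).astype(np.uint8),cv2.RETR_EXTERNAL,cv2.CHAIN_APPROX_NONE);q=max(cs,key=len)[:,0,:]
    W=np.array([onz(c,a,b,zp)[:2] for a,b in q])*1000
    (x,y),r=cv2.minEnclosingCircle(W.astype(np.float32));e=cv2.fitEllipse(W.astype(np.float32))
    print('circle',np.round([x,y,r],1),'ellipse',np.round(e[0],1),np.round(e[1],1),'ztop',np.percentile(P[l==i][:,2],[50,95]).round(4))
def inhand(c,u0,u1,v0,v1):
    P=cloud(c);s=env.sense()['tool_pos'];f=phi();Q=P[v0:v1,u0:u1].reshape(-1,3)-s
    Q=np.c_[Q[:,0]*np.cos(f)+Q[:,1]*np.sin(f),Q[:,0]*np.sin(f)-Q[:,1]*np.cos(f),Q[:,2]]
    zt=np.median(Q[:,2]);return Q,zt
E
python3 - <<'E'
from h import *
w=cap('wrist')
circ(w,256,70,.012,.022)
Q,zt=inhand(w,255,385,195,345);print('block top rel tcp',zt)
T=Q[abs(Q[:,2]-zt)<.003]
print('tool x,y range mm',(np.percentile(T[:,:2],[.3,99.7],axis=0)*1000).round(1))
W=[];s=env.sense()['tool_pos']
for uv in [(258,222),(381,222),(258,337),(381,337),(319,212),(319,337)]:
    p=onz(w,*uv,s[2]+zt);d=p-s;f=phi();print(uv,(1000*(d[0]*np.cos(f)+d[1]*np.sin(f))).round(1),(1000*(d[0]*np.sin(f)-d[1]*np.cos(f))).round(1))
E
```

```text
circle [ 539.9 -125.1   35.1] ellipse [ 539.8 -125.1] [68.7 69.5] ztop [0.0201 0.0213]
block top rel tcp 0.018536587490893652
tool x,y range mm [[-26.9 -24.9]
 [ 28.5  25. ]]
(258, 222) 26.2 -23.3
(381, 222) 26.3 24.1
(258, 337) -27.5 -26.2
(381, 337) -27.3 27.4
(319, 212) 30.3 0.2
(319, 337) -27.2 0.4
```

Call:
{"name": "send_rows", "arguments": {
  "travel": [
    [5.0,-1.2,0],
    [5.0,-1.2,0],
    [5.0,-1.2,0],
    [5.1,-1.2,0],
    [0,0,0]
  ],
  "yaw": [0,0,0,0,0],
  "grip": [-1,-1,-1,-1,-1]
}}

```text
t: 5.3
tool_pos: [0.5479, -0.0162, 0.1524]
tcp_rot: [0.73, 0.684, -0.001, -0.002]
force: [0.4, 0.2, -2.2]
gripper_width: 0.0493
grip_force: 65.4
```

```bash
python3 - <<'E'
from h import *
w=cap('wrist','w4.png')
E_=np.array(w['extrinsics']);q=E_[:3,:3]@np.array([.5545,.094,.025])+E_[:3,3];x,y=q[:2]/q[2];K=w['camera_matrix'];u=int(K[0][0]*x+K[0][2]);v=int(K[1][1]*y+K[1][2]);print(u,v)
circ(w,u,v,.012,.025,70)
plan(.548,-.0163,.115,np.radians(86.3))
P=cloud(w)
print('bench z near', np.median(P[60:110,430:520,2]))
E
```

```text
318 39
circle [553.7  94.1  34. ] ellipse [553.6  93.2] [64.1 67.4] ztop [0.0185 0.024 ]
tcp [ 0.5486 -0.0178  0.1528] phi 1.504 travel cm (do before yaw) [ 0.15 -0.07  3.78] |t| 3.8 yaw -0.002 J6 -0.15 w 0.0496 F [ 0.3 -0.  -1.4]
bench z near 0.0004388930421888809
```

View pics/w4.png

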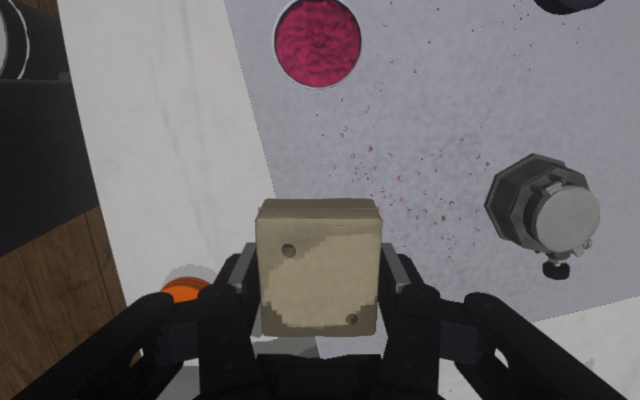

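The wax tin is at (318,42) and the space under the block is clear; the grey articulator base at (545,205) is well out of the way. I'll lower the block onto the midpoint.

Call:
{"name": "send_rows", "arguments": {
  "travel": [
    [0,-0.1,5],
    [0,0,5],
    [0,0,2.2],
    [0,0,1],
    [0,0,0]
  ],
  "yaw": [0,0,0,0,0],
  "grip": [-1,-1,-1,-1,-1]
}}

```text
t: 5.98
tool_pos: [0.5483, -0.0193, 0.0218]
tcp_rot: [0.731, 0.682, -0.0, -0.0]
force: [-0.4, 0.8, -1.3]
gripper_width: 0.0495
grip_force: 65.2
```

```bash
python3 - <<'E'
from h import *
plan(.5468,-.0163,.010,1.508)
E
```

```text
tcp [ 0.5483 -0.0193  0.0218] phi 1.501 travel cm (do before yaw) [ 0.29 -0.17  1.18] |t| 1.2 yaw -0.007 J6 -0.15 w 0.0495 F [-0.4  0.8 -1.3]
```

Call:
{"name": "send_rows", "arguments": {
  "travel": [
    [0.2,-0.1,0.6],
    [0,0,0],
    [0,0,0]
  ],
  "yaw": [0,0,0],
  "grip": [-1,-1,-1]
}}

```text
t: 6.35
tool_pos: [0.5477, -0.0161, 0.017]
tcp_rot: [0.731, 0.683, 0.0, 0.001]
force: [-0.7, 0.4, -1.2]
gripper_width: 0.0497
grip_force: 65.3
```

```bash
python3 - <<'E'
from h import *
plan(.5468,-.0163,.010,1.508)
E
```

```text
tcp [ 0.5477 -0.0161  0.017 ] phi 1.503 travel cm (do before yaw) [-0.03 -0.09  0.7 ] |t| 0.7 yaw -0.005 J6 -0.15 w 0.0497 F [-0.7  0.4 -1.2]
```

Lower to contact, check the force, then release.

Call:
{"name": "send_rows", "arguments": {
  "travel": [
    [0,-0.1,0.4],
    [0,0,0.3],
    [0,0,0.1],
    [0,0,0]
  ],
  "yaw": [0,0,0,0],
  "grip": [-1,-1,-1,-1]
}}

```text
t: 6.85
tool_pos: [0.5461, -0.0159, 0.0088]
tcp_rot: [0.731, 0.683, -0.0, -0.0]
force: [-3.0, 1.7, 3.8]
gripper_width: 0.0492
grip_force: 65.9
```

Call:
{"name": "send_rows", "arguments": {
  "travel": [
    [0,0,0],
    [0,0,0],
    [0,0,0],
    [0,0,-2],
    [0,0,-5]
  ],
  "yaw": [0,0,0,0,0],
  "grip": [1,1,1,1,1]
}}

```text
t: 7.48
tool_pos: [0.5439, -0.0156, 0.0762]
tcp_rot: [0.731, 0.683, -0.002, -0.003]
force: [0.8, -0.2, -0.4]
gripper_width: 0.0852
grip_force: 0.0
```

Call:
{"name": "send_rows", "arguments": {
  "travel": [
    [-3.2,0,-5],
    [-5,0,-3],
    [-6,0,0],
    [-5,-0.6,0],
    [0,0,0]
  ],
  "yaw": [0,0,0,0,0],
  "grip": [1,1,1,1,1]
}}

```text
t: 8.1
tool_pos: [0.5267, -0.2103, 0.1585]
tcp_rot: [0.732, 0.681, -0.0, 0.001]
force: [0.2, 0.2, -0.1]
gripper_width: 0.0853
grip_force: 0.0
```

```bash
python3 - <<'E'
from h import *
w=cap('wrist','w5.png');P=cloud(w)
E_=np.array(w['extrinsics']);q=E_[:3,:3]@np.array([.547,-.0155,.027])+E_[:3,3];x,y=q[:2]/q[2];K=w['camera_matrix'];u=int(K[0][0]*x+K[0][2]);v=int(K[1][1]*y+K[1][2]);print(u,v)
print('block',*rect(blob(w,u,v,.018,.04,50,P,.0285)))
plan(.457,-.343,.2,0)
E
```

```text
327 -100
block [ 539.2 -125.    67.5   67. ] long axis deg -4.1
tcp [ 0.5269 -0.2085  0.1582] phi 1.5 travel cm (do before yaw) [-13.91  -6.01  -4.18] |t| 15.7 yaw 1.5 J6 -0.48 w 0.0856 F [ 0.3 -0.1  0.7]
```

View pics/w5.png

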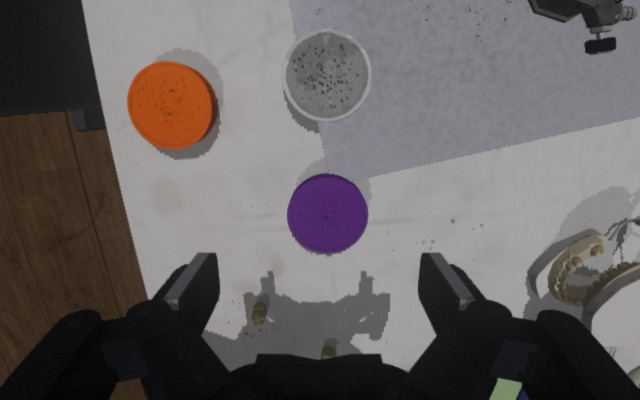

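The block is outside this view; the orange (172,105), steel (328,75) and purple (328,214) tins are seen and undisturbed, and the crown is at about (260,312). I'll check the block in the top view and go over the crown.

Call:
{"name": "send_rows", "arguments": {
  "travel": [
    [-4.6,-2,0],
    [-4.6,-2,0],
    [-4.6,-2,0],
    [0,0,0],
    [0,0,0]
  ],
  "yaw": [0,0,0,0,0],
  "grip": [0,0,0,0,0]
}}

```text
t: 8.78
tool_pos: [0.4584, -0.3394, 0.158]
tcp_rot: [0.73, 0.683, 0.0, -0.0]
force: [-0.4, -0.4, -1.0]
gripper_width: 0.0427
grip_force: 0.0
```

```bash
python3 - <<'E'
from h import *
w=cap('wrist');P=cloud(w)
E_=np.array(w['extrinsics']);q=E_[:3,:3]@np.array([.457,-.343,.012])+E_[:3,3];x,y=q[:2]/q[2];K=w['camera_matrix'];u=int(K[0][0]*x+K[0][2]);v=int(K[1][1]*y+K[1][2]);print(u,v)
plan(.457,-.343,.03)
c=w['frame'][v-40:v+40,u-40:u+40,::-1];cv2.imwrite('pics/crown2.png',cv2.resize(c,(560,560),interpolation=cv2.INTER_CUBIC))
m=P[v-40:v+40,u-40:u+40]; k=(m[...,2]>.004)&(m[...,2]<.04);Q=m[k]
for a,b in [(.003,.008),(.008,.014),(.014,.02),(.02,.03)]:
    q=Q[(Q[:,2]>=a)&(Q[:,2]<b)]
    if len(q)>5: print(a,len(q),(1000*np.percentile(q[:,:2],[2,50,98],axis=0)).round(1).tolist())
q=Q[Q[:,2]>.013][:,:2];print('top rect',*rect(q),'z',Q[:,2].max())
print('foot+all',*rect(Q[:,:2]))
t=cap('top');print('block top view',*rect(blob(t,331,194,.015,.04,12,None,.0285)))
E
```

```text
316 185
tcp [ 0.4586 -0.3391  0.158 ] phi 1.504 travel cm (do before yaw) [-0.4  -0.13 12.8 ] |t| 12.8 yaw 0 J6 -0.75 w 0.0427 F [-0.1  0.1  0.7]
0.003 24 [[452.1, -341.6], [458.0, -336.1], [463.3, -335.1]]
0.008 25 [[452.1, -339.1], [456.7, -336.7], [462.2, -335.9]]
0.014 118 [[452.0, -348.0], [457.6, -340.9], [463.1, -336.0]]
0.02 72 [[452.7, -347.8], [457.2, -342.2], [462.0, -336.8]]
top rect [ 457.4 -342.2   12.6   11.9] long axis deg -76.1 z 0.02337985875947537
foot+all [ 457.4 -341.8   13.5   11.9] long axis deg -78.1
block top view [546.1 -17.2  54.1  51.4] long axis deg 88.8
```

View pics/crown2.png

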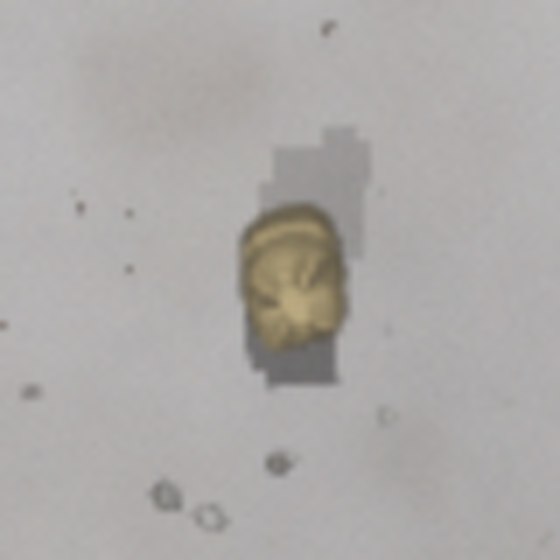

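The crown stands upright at (316,185), its 12 mm side lying along the closing line. I'll grasp it as the tool stands.

Call:
{"name": "send_rows", "arguments": {
  "travel": [
    [-0.3,-0.1,5],
    [0,0,5],
    [0,0,3.5],
    [0,0,1.7],
    [0,0,0]
  ],
  "yaw": [0,0,0,0,0],
  "grip": [0,0,0,0,0]
}}

```text
t: 9.5
tool_pos: [0.4568, -0.3425, 0.0055]
tcp_rot: [0.73, 0.683, 0.0, -0.001]
force: [-0.1, -0.2, 0.2]
gripper_width: 0.0429
grip_force: 0.0
```

```bash
python3 - <<'E'
from h import *
plan(.4574,-.3423,.005)
E
```

```text
tcp [ 0.4568 -0.3425  0.0055] phi 1.504 travel cm (do before yaw) [0.02 0.06 0.05] |t| 0.1 yaw 0 J6 -0.75 w 0.0429 F [-0.1 -0.2  0.2]
```

Call:
{"name": "send_rows", "arguments": {
  "travel": [
    [0,0,0],
    [0,0,0],
    [0,0,0],
    [0,0,0],
    [0,0,-2]
  ],
  "yaw": [0,0,0,0,0],
  "grip": [-1,-1,-1,-1,-1]
}}

```text
t: 10.12
tool_pos: [0.4558, -0.3429, 0.0259]
tcp_rot: [0.731, 0.683, -0.0, -0.002]
force: [-0.5, 0.9, -1.0]
gripper_width: 0.011
grip_force: 59.2
```

Call:
{"name": "send_rows", "arguments": {
  "travel": [
    [0,0,-5],
    [0,0,-4],
    [5,1.1,0],
    [5,1.1,0],
    [0,0,0]
  ],
  "yaw": [0,0,0,0,0],
  "grip": [-1,-1,-1,-1,-1]
}}

```text
t: 10.75
tool_pos: [0.4858, -0.2427, 0.1172]
tcp_rot: [0.729, 0.684, 0.0, 0.0]
force: [-0.4, -0.3, 0.4]
gripper_width: 0.0111
grip_force: 59.2
```

```bash
python3 - <<'E'
from h import *
w=cap('wrist','w6.png');plan(.5468,-.0155,.12,1.508)
Q,zt=inhand(w,280,360,230,330);k=(Q[:,2]>-.03)&(Q[:,2]<.04)&(abs(Q[:,1])<.012)&(abs(Q[:,0])<.03)
print(np.percentile(Q[k]*1000,[1,50,99],axis=0).round(1))
E
```

```text
tcp [ 0.4857 -0.2443  0.1172] phi 1.506 travel cm (do before yaw) [23.23  4.61 -0.28] |t| 23.7 yaw -0.002 J6 -0.59 w 0.011 F [ 0.1  0.2 -0.4]
[[ -7.8 -11.7  -6.6]
 [  9.8  -0.1  18.4]
 [ 13.5  11.7  39.2]]
```

View pics/w6.png

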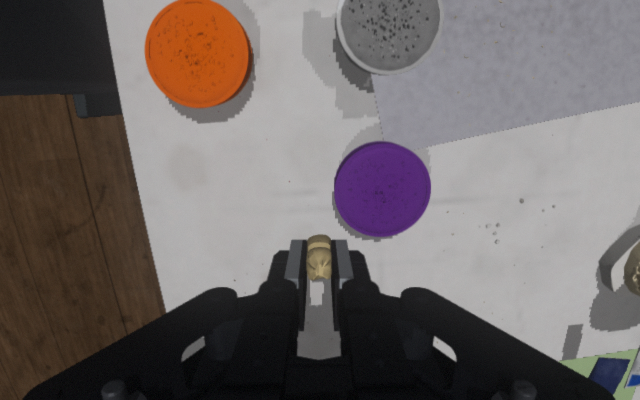

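The crown is held upright between the pads at (319,257). I'll go on until the block is in view.

Call:
{"name": "send_rows", "arguments": {
  "travel": [
    [4.7,1.5,0],
    [4.7,1.5,0],
    [4,1.5,0],
    [0,0,0],
    [0,0,0]
  ],
  "yaw": [0,0,0,0,0],
  "grip": [-1,-1,-1,-1,-1]
}}

```text
t: 11.42
tool_pos: [0.5395, -0.1161, 0.1166]
tcp_rot: [0.731, 0.682, -0.0, 0.0]
force: [0.2, -0.2, 1.3]
gripper_width: 0.0109
grip_force: 59.2
```

```bash
python3 - <<'E'
from h import *
w=cap('wrist','w7.png');P=cloud(w)
E_=np.array(w['extrinsics']);q=E_[:3,:3]@np.array([.547,-.0155,.027])+E_[:3,3];x,y=q[:2]/q[2];K=w['camera_matrix'];u=int(K[0][0]*x+K[0][2]);v=int(K[1][1]*y+K[1][2]);print(u,v)
W=blob(w,u,v,.02,.04,60,P,.0285);print('block',*rect(W),'ztop',np.median(P[v-10:v+10,u-10:u+10,2]), 'z corners',[np.median(P[v+a-3:v+a+3,u+b-3:u+b+3,2]).round(4) for a in(-22,22) for b in (-22,22)])
Q,zt=inhand(w,308,331,232,286);k=(Q[:,2]>-.01)&(Q[:,2]<.025)&(abs(Q[:,0])<.02)
for a in (0,.005,.01,.015):
    q=Q[k&(Q[:,2]>a)&(Q[:,2]<a+.005)]*1000
    if len(q)>4: print(a,len(q),np.percentile(q,[2,98],axis=0).round(1).tolist())
r=rect(W)[0];plan(r[0]/1000,r[1]/1000,.045,1.508)
E
```

```text
319 46
block [546.3 -17.3  54.7  49.7] long axis deg 86.1 ztop 0.027328480269069685 z corners [np.float64(0.0263), np.float64(0.0274), np.float64(0.0271), np.float64(0.0276)]
0 105 [[5.6, -4.5, 0.0], [8.9, 5.4, 4.7]]
0.005 194 [[-3.7, -4.3, 5.2], [8.7, 5.2, 10.0]]
0.01 499 [[-2.9, -4.2, 10.1], [7.8, 5.1, 14.2]]
tcp [ 0.5393 -0.1163  0.1165] phi 1.501 travel cm (do before yaw) [9.92 0.01 7.15] |t| 12.2 yaw -0.007 J6 -0.33 w 0.011 F [-0.3 -0.5 -0.4]
```

View pics/w7.png

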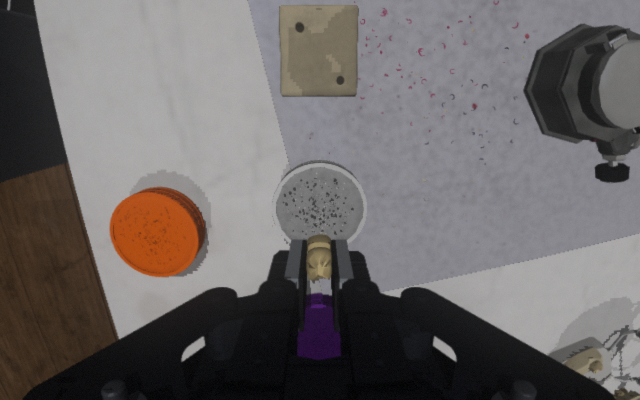

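The block is at (318,50), flat and square to the row, measured at (546.3,-17.3) mm against an ideal of (546.8,-15.5). I'll bring the crown over it.

Call:
{"name": "send_rows", "arguments": {
  "travel": [
    [5,0,0],
    [4.8,0,0],
    [0,0,4.0],
    [0,0,2.8],
    [0,0,0]
  ],
  "yaw": [0,0,0,0,0],
  "grip": [-1,-1,-1,-1,-1]
}}

```text
t: 12.1
tool_pos: [0.5439, -0.0179, 0.0459]
tcp_rot: [0.731, 0.682, -0.002, -0.002]
force: [0.2, -0.1, -0.6]
gripper_width: 0.0113
grip_force: 59.2
```

```bash
python3 - <<'E'
from h import *
plan(.5463,-.0180,.0345,1.508)
E
```

```text
tcp [ 0.5439 -0.0179  0.0459] phi 1.501 travel cm (do before yaw) [0.01 0.24 1.14] |t| 1.2 yaw -0.007 J6 -0.15 w 0.0113 F [ 0.2 -0.1 -0.6]
```

Call:
{"name": "send_rows", "arguments": {
  "travel": [
    [0,0.2,0.6],
    [0,0,0.2],
    [0,0,0]
  ],
  "yaw": [0,0,0],
  "grip": [-1,-1,-1]
}}

```text
t: 12.48
tool_pos: [0.5488, -0.0175, 0.0411]
tcp_rot: [0.731, 0.683, 0.0, 0.001]
force: [0.1, 0.0, -0.5]
gripper_width: 0.011
grip_force: 59.2
```

```bash
python3 - <<'E'
from h import *
plan(.5463,-.0180,.0345,1.508)
E
```

```text
tcp [ 0.5488 -0.0175  0.0411] phi 1.502 travel cm (do before yaw) [-0.07 -0.24  0.66] |t| 0.7 yaw -0.006 J6 -0.15 w 0.011 F [ 0.1  0.  -0.5]
```

Call:
{"name": "send_rows", "arguments": {
  "travel": [
    [0,-0.1,0.3],
    [0,0,0.1],
    [0,0,0],
    [0,0,0]
  ],
  "yaw": [0,0,0,0],
  "grip": [-1,-1,-1,-1]
}}

```text
t: 12.98
tool_pos: [0.5472, -0.0171, 0.0368]
tcp_rot: [0.731, 0.683, -0.0, -0.0]
force: [-3.1, 0.4, 5.3]
gripper_width: 0.011
grip_force: 59.9
```

Call:
{"name": "send_rows", "arguments": {
  "travel": [
    [0,0,0],
    [0,0,0],
    [0,0,0],
    [0,0,-1.5],
    [0,0,-4]
  ],
  "yaw": [0,0,0,0,0],
  "grip": [0,0,0,0,0]
}}

```text
t: 13.6
tool_pos: [0.5455, -0.0168, 0.0905]
tcp_rot: [0.731, 0.683, -0.001, -0.002]
force: [0.8, 0.1, -0.1]
gripper_width: 0.0428
grip_force: 0.0
```

Call:
{"name": "send_rows", "arguments": {
  "travel": [
    [0,0,-5],
    [0,0,-5],
    [0,0,-1],
    [0,0,0],
    [0,0,0]
  ],
  "yaw": [0,0,0,0,0],
  "grip": [1,1,1,1,1]
}}

```text
t: 14.22
tool_pos: [0.546, -0.0168, 0.1993]
tcp_rot: [0.731, 0.683, -0.001, -0.002]
force: [-1.1, -0.3, -0.6]
gripper_width: 0.0854
grip_force: 0.0
```

```bash
python3 - <<'E'
from h import *
w=cap('wrist','w8.png');P=cloud(w)
E_=np.array(w['extrinsics']);q=E_[:3,:3]@np.array([.547,-.0155,.027])+E_[:3,3];x,y=q[:2]/q[2];K=w['camera_matrix'];u=int(K[0][0]*x+K[0][2]);v=int(K[1][1]*y+K[1][2]);print(u,v)
m=P[v-60:v+60,u-60:u+60].reshape(-1,3)
for a,b in((.02,.033),(.035,.06),(.042,.06)):
    q=m[(m[:,2]>a)&(m[:,2]<b)];print(a,len(q),*rect(q[:,:2].copy()),q[:,2].max())
plan(.59,.25,.2)
E
```

```text
319 173
0.02 2845 [546.5 -16.2  55.7  49.8] long axis deg 85.8 0.03252076575844498
0.035 209 [547.6 -14.7  12.8  11.8] long axis deg 85.4 0.0511003119481853
0.042 180 [547.6 -14.9  12.5  11.6] long axis deg 86.5 0.0511003119481853
tcp [ 0.5459 -0.0169  0.1991] phi 1.503 travel cm (do before yaw) [26.92  2.59 -0.09] |t| 27.0 yaw 0 J6 -0.15 w 0.0856 F [-0.4  0.8 -1.1]
```

View pics/w8.png

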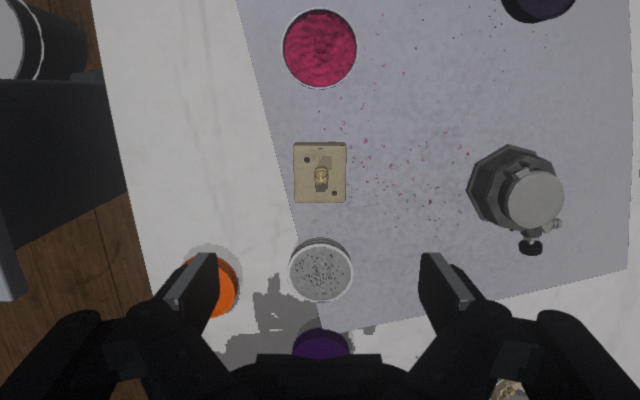

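The crown stands at the block's centre at (320,178) within about 1.5 mm, and the block sits midway between the wax tin (320,48) and the steel tin (320,270). Next is the bottle.

Call:
{"name": "send_rows", "arguments": {
  "travel": [
    [6,0.5,-0.5],
    [6,0.5,-0.5],
    [6,0.5,0],
    [6,0.5,0],
    [6,0.5,0]
  ],
  "yaw": [0,0,0,0,0],
  "grip": [1,1,1,1,1]
}}

```text
t: 14.9
tool_pos: [0.5918, 0.2822, 0.2091]
tcp_rot: [0.731, 0.683, -0.002, -0.001]
force: [-0.2, -1.1, -0.2]
gripper_width: 0.0855
grip_force: 0.0
```

Call:
{"name": "send_rows", "arguments": {
  "travel": [
    [0,0,0],
    [0,0,0],
    [0,0,0],
    [0,0,0],
    [0,0,0]
  ],
  "yaw": [0,0,0.18,0.18,0.18],
  "grip": [1,1,1,1,1]
}}

```text
t: 15.52
tool_pos: [0.5924, 0.2784, 0.2106]
tcp_rot: [0.888, 0.459, -0.001, 0.0]
force: [0.6, -0.0, -0.6]
gripper_width: 0.0852
grip_force: 0.0
```

```bash
python3 - <<'E'
from h import *
w=cap('wrist','w9.png');P=cloud(w);s=cap('side');t=cap('top')
def pr(c,X):
    E_=np.array(c['extrinsics']);q=E_[:3,:3]@np.array(X)+E_[:3,3];x,y=q[:2]/q[2];k=1+c['k1']*(x*x+y*y);K=c['camera_matrix'];return (K[0][0]*x*k+K[0][2]).round(),(K[1][1]*y*k+K[1][2]).round()
print('bottle foot/top px wrist',pr(w,(.592,.337,0)),pr(w,(.592,.337,.089)),'side',pr(s,(.592,.337,0)),pr(s,(.592,.337,.089)))
m=P.reshape(-1,3);k=(abs(m[:,0]-.592)<.05)&(abs(m[:,1]-.337)<.05)&(m[:,2]>.006)&(m[:,2]<.1);q=m[k]
for a in np.arange(.005,.095,.01):
    z=q[(q[:,2]>=a)&(q[:,2]<a+.01)]
    if len(z)>3: print(a.round(3),len(z),(1000*np.percentile(z[:,:2],[2,50,98],axis=0)).round(1).tolist())
# yellow oil
hsv=cv2.cvtColor(w['frame'],cv2.COLOR_RGB2HSV);u,v=map(int,pr(w,(.592,.337,.02)))
mm=((hsv[...,1]>90)&(hsv[...,0]>10)&(hsv[...,0]<40)).astype(np.uint8);ys,xs=np.nonzero(mm[max(0,v-60):v+60,max(0,u-60):u+60]);
if len(xs): print('oil',xs.min()+u-60,xs.max()+u-60,ys.min()+max(0,v-60),ys.max()+max(0,v-60))
# bur block
print('bur px',pr(w,(.4387,.3358,.022)))
plan(.592,.337,.2,0.4)
E
```

```text
bottle foot/top px wrist (np.float64(285.0), np.float64(120.0)) (np.float64(274.0), np.float64(128.0)) side (np.float64(321.0), np.float64(167.0)) (np.float64(321.0), np.float64(143.0))
0.005 65 [[588.4, 319.1], [606.5, 335.4], [610.1, 351.8]]
0.015 120 [[584.1, 320.3], [603.6, 337.8], [609.0, 351.2]]
0.025 122 [[584.1, 321.9], [602.1, 337.0], [607.4, 349.4]]
0.035 106 [[587.8, 323.2], [602.5, 335.8], [605.9, 347.4]]
0.045 156 [[590.5, 325.0], [600.6, 336.5], [604.3, 346.4]]
0.055 7 [[600.5, 332.3], [601.0, 337.4], [601.5, 339.0]]
0.065 141 [[585.3, 327.1], [596.1, 336.0], [602.3, 343.9]]
0.075 123 [[586.9, 328.9], [597.0, 335.5], [600.7, 342.1]]
0.085 135 [[589.0, 330.9], [593.8, 335.5], [598.1, 339.9]]
oil 277 277 110 110
bur px (np.float64(165.0), np.float64(211.0))
tcp [0.5925 0.2788 0.2108] phi 0.964 travel cm (do before yaw) [ 4.75 -3.36  1.08] |t| 5.9 yaw 0.564 J6 0.89 w 0.0854 F [0.4 0.7 0.2]
```

Call:
{"name": "send_rows", "arguments": {
  "travel": [
    [4.7,-3.2,0],
    [0,0,0],
    [0,0,0],
    [0,0,0],
    [0,0,0]
  ],
  "yaw": [0,0.18,0.18,0.18,0],
  "grip": [1,1,1,1,1]
}}

```text
t: 16.3
tool_pos: [0.5931, 0.3366, 0.211]
tcp_rot: [0.977, 0.211, -0.0, 0.0]
force: [-0.4, 0.2, -0.2]
gripper_width: 0.0856
grip_force: 0.0
```

Call:
{"name": "send_rows", "arguments": {
  "travel": [
    [0,0,4],
    [0,0,4],
    [0,0,2],
    [0,0,0],
    [0,0,0]
  ],
  "yaw": [0,0,0,0,0],
  "grip": [1,1,1,1,1]
}}

```text
t: 16.92
tool_pos: [0.5944, 0.3377, 0.1134]
tcp_rot: [0.978, 0.21, 0.002, -0.0]
force: [0.3, 0.8, 1.0]
gripper_width: 0.0855
grip_force: 0.0
```

```bash
python3 - <<'E'
from h import *
plan(.593,.3355,.020)
w=cap('wrist');m=cloud(w).reshape(-1,3);k=(abs(m[:,0]-.592)<.03)&(abs(m[:,1]-.337)<.03)&(m[:,2]>.006)&(m[:,2]<.1);q=m[k]
for a in np.arange(.005,.095,.02):
    z=q[(q[:,2]>=a)&(q[:,2]<a+.02)]
    if len(z)>3: print(a.round(3),len(z),(1000*np.percentile(z[:,:2],[2,50,98],axis=0)).round(1).tolist())
E
```

```text
tcp [0.5944 0.3377 0.1134] phi 0.424 travel cm (do before yaw) [-0.22  0.14  9.34] |t| 9.3 yaw 0 J6 1.52 w 0.0855 F [0.3 0.8 1. ]
0.005 471 [[587.6, 322.4], [605.8, 342.8], [609.8, 352.0]]
0.025 566 [[587.4, 324.1], [603.0, 341.2], [607.1, 349.3]]
0.045 515 [[588.3, 326.2], [600.1, 339.4], [604.2, 345.9]]
0.065 576 [[587.5, 327.3], [598.1, 338.1], [602.2, 343.6]]
0.085 249 [[590.2, 330.9], [594.5, 335.4], [598.5, 339.5]]
```

Call:
{"name": "send_rows", "arguments": {
  "travel": [
    [-0.1,0.1,4],
    [0,0,3],
    [0,0,1.5],
    [0,0,0.6],
    [0,0,0]
  ],
  "yaw": [0,0,0,0,0],
  "grip": [1,1,1,1,1]
}}

```text
t: 17.6
tool_pos: [0.5934, 0.3364, 0.0215]
tcp_rot: [0.978, 0.21, 0.001, -0.0]
force: [0.3, 0.5, 0.5]
gripper_width: 0.0857
grip_force: 0.0
```

```bash
python3 - <<'E'
from h import *
plan(.5935,.3355,.020)
E
```

```text
tcp [0.5934 0.3364 0.0215] phi 0.423 travel cm (do before yaw) [-0.03  0.09  0.15] |t| 0.2 yaw 0 J6 1.52 w 0.0857 F [0.3 0.5 0.5]
```

Call:
{"name": "send_rows", "arguments": {
  "travel": [
    [0,0.1,0.2],
    [0,0,0],
    [0,0,0],
    [0,0,0],
    [0,0,0]
  ],
  "yaw": [0,0,0,0,0],
  "grip": [1,-1,-1,-1,-1]
}}

```text
t: 18.23
tool_pos: [0.5935, 0.3353, 0.019]
tcp_rot: [0.978, 0.21, 0.001, -0.0]
force: [0.7, -0.5, 2.7]
gripper_width: 0.026
grip_force: 58.7
```

Call:
{"name": "send_rows", "arguments": {
  "travel": [
    [0,0,-1],
    [0,0,-3],
    [0,0,-4],
    [0,0,-2],
    [0,0,0]
  ],
  "yaw": [0,0,0,0,0],
  "grip": [-1,-1,-1,-1,-1]
}}

```text
t: 18.85
tool_pos: [0.5941, 0.3356, 0.1206]
tcp_rot: [0.978, 0.21, 0.002, -0.0]
force: [-0.4, -0.3, -1.0]
gripper_width: 0.0262
grip_force: 58.6
```

```bash
python3 - <<'E'
from h import *
plan(.6272,-.1306,.15)
w=cap('wrist','w10.png');Q,zt=inhand(w,240,400,130,400);k=(Q[:,2]>-.04)&(Q[:,2]<.08)&(abs(Q[:,1])<.011)&(abs(Q[:,0])<.03);q=Q[k]*1000
for a in range(-30,80,10):
    z=q[(q[:,2]>=a)&(q[:,2]<a+10)]
    if len(z)>5: print(a,len(z),np.percentile(z[:,:2],[2,50,98],axis=0).round(1).tolist())
E
```

```text
tcp [0.5941 0.3356 0.1206] phi 0.423 travel cm (do before yaw) [-16.11  43.87  -2.94] |t| 46.8 yaw 0 J6 1.51 w 0.0262 F [-0.4 -0.3 -1. ]
-20 224 [[15.0, -10.3], [17.8, 0.1], [19.1, 10.5]]
-10 461 [[13.8, -10.5], [16.9, 0.1], [18.5, 10.5]]
0 613 [[11.3, -10.6], [15.3, 0.1], [17.2, 10.6]]
10 748 [[8.6, -10.6], [13.4, -0.4], [15.5, 10.5]]
20 922 [[5.1, -10.6], [11.5, -0.3], [13.9, 10.6]]
30 1295 [[-0.2, -9.7], [8.6, 0.0], [12.0, 10.1]]
40 623 [[3.6, -7.0], [8.2, 0.0], [9.7, 7.6]]
50 1738 [[-1.6, -7.9], [7.3, 0.3], [10.3, 8.6]]
60 900 [[2.6, -4.8], [6.0, 0.3], [7.5, 5.6]]
70 1156 [[10.1, -10.7], [11.4, -0.1], [18.2, 10.7]]
```

Call:
{"name": "send_rows", "arguments": {
  "travel": [
    [-2,5.4,-0.8],
    [-2,5.4,-0.8],
    [-2,5.4,-0.8],
    [-2,5.4,-0.4],
    [-2,5.4,0]
  ],
  "yaw": [0,0,0,0,0],
  "grip": [-1,-1,-1,-1,-1]
}}

```text
t: 19.52
tool_pos: [0.6114, 0.0462, 0.1442]
tcp_rot: [0.978, 0.21, -0.002, -0.0]
force: [0.4, -0.8, -0.9]
gripper_width: 0.0262
grip_force: 58.6
```

Call:
{"name": "send_rows", "arguments": {
  "travel": [
    [-2,5.4,0],
    [-2,5.4,0],
    [-1.9,5.4,0],
    [0,0,0],
    [0,0,0]
  ],
  "yaw": [0,0,0,0,0],
  "grip": [-1,-1,-1,-1,-1]
}}

```text
t: 20.15
tool_pos: [0.6241, -0.1235, 0.1441]
tcp_rot: [0.978, 0.209, -0.002, -0.001]
force: [0.0, 0.3, -0.5]
gripper_width: 0.0264
grip_force: 58.7
```

```bash
python3 - <<'E'
from h import *
f=phi();tx,ty=.6272-.001*np.cos(f),-.1306-.001*np.sin(f)
plan(tx,ty,.021)
m=np.vstack([cloud(cap('top')).reshape(-1,3),cloud(cap('side')).reshape(-1,3)]);k=(m[:,2]>.012)&(m[:,2]<.11)&(m[:,0]>.57)&(m[:,0]<.78)&(m[:,1]>-.25)&(m[:,1]<.02);q=m[k]
d=np.hypot(q[:,0]-.6272,q[:,1]+.1306);i=np.argsort(d)[::max(1,len(d)//15)]
print(np.c_[q[i],d[i]].round(3))
E
```

```text
tcp [ 0.6241 -0.1235  0.1441] phi 0.422 travel cm (do before yaw) [-0.1   0.77 12.31] |t| 12.3 yaw 0 J6 0.79 w 0.0264 F [ 0.   0.3 -0.5]
[[ 0.572 -0.119  0.021  0.056]
 [ 0.718 -0.074  0.022  0.107]
 [ 0.723 -0.075  0.037  0.111]
 [ 0.726 -0.072  0.039  0.115]
 [ 0.729 -0.07   0.041  0.118]
 [ 0.736 -0.076  0.037  0.122]
 [ 0.744 -0.083  0.018  0.126]
 [ 0.749 -0.086  0.02   0.13 ]
 [ 0.753 -0.088  0.032  0.133]
 [ 0.762 -0.115  0.017  0.136]
 [ 0.753 -0.071  0.053  0.139]
 [ 0.748 -0.056  0.058  0.142]
 [ 0.738 -0.035  0.056  0.147]
 [ 0.742 -0.032  0.059  0.152]
 [ 0.755 -0.038  0.058  0.158]
 [ 0.762 -0.024  0.037  0.172]]
```

Clear all round (nearest neighbour over 100 mm away, apart from the tin). I'll lower the bottle.

Call:
{"name": "send_rows", "arguments": {
  "travel": [
    [-0.1,0.7,4],
    [0,0,4],
    [0,0,2.5],
    [0,0,0.8],
    [0,0,0]
  ],
  "yaw": [0,0,0,0,0],
  "grip": [-1,-1,-1,-1,-1]
}}

```text
t: 20.88
tool_pos: [0.6273, -0.1299, 0.0333]
tcp_rot: [0.978, 0.21, -0.0, -0.0]
force: [-0.2, -0.2, -1.1]
gripper_width: 0.0266
grip_force: 58.7
```

```bash
python3 - <<'E'
from h import *
f=phi();plan(.6272-.001*np.cos(f),-.1306-.001*np.sin(f),.021)
E
```

```text
tcp [ 0.6273 -0.1299  0.0333] phi 0.424 travel cm (do before yaw) [-0.14  0.07  1.23] |t| 1.2 yaw 0 J6 0.78 w 0.0266 F [-0.2 -0.2 -1.1]
```

Call:
{"name": "send_rows", "arguments": {
  "travel": [
    [-0.1,0.1,0.7],
    [0,0,0.3],
    [0,0,0],
    [0,0,0]
  ],
  "yaw": [0,0,0,0],
  "grip": [-1,-1,-1,-1]
}}

```text
t: 21.38
tool_pos: [0.6269, -0.1323, 0.0237]
tcp_rot: [0.978, 0.21, 0.0, 0.0]
force: [0.2, -1.0, 0.5]
gripper_width: 0.0267
grip_force: 58.7
```

Call:
{"name": "send_rows", "arguments": {
  "travel": [
    [0,0,0.2],
    [0,0,0],
    [0,0,0]
  ],
  "yaw": [0,0,0],
  "grip": [-1,-1,-1]
}}

```text
t: 21.75
tool_pos: [0.6267, -0.1322, 0.0213]
tcp_rot: [0.978, 0.21, -0.0, -0.0]
force: [-0.1, -0.2, 0.4]
gripper_width: 0.026
grip_force: 58.7
```

```bash
python3 - <<'E'
from h import *
w=cap('wrist');Q,zt=inhand(w,240,400,130,400);k=(Q[:,2]>-.04)&(Q[:,2]<.08)&(abs(Q[:,1])<.011)&(abs(Q[:,0])<.03);q=Q[k]*1000
for a in range(-30,80,10):
    z=q[(q[:,2]>=a)&(q[:,2]<a+10)]
    if len(z)>5: print(a,len(z),np.percentile(z[:,:2],[2,50,98],axis=0).round(1).tolist())
f=phi();plan(.6272-.001*np.cos(f),-.1306-.001*np.sin(f),.021)
E
```

```text
-30 1182 [[15.0, -10.7], [22.9, 0.0], [29.6, 10.6]]
-20 380 [[13.4, -10.6], [16.5, 0.0], [29.1, 10.4]]
-10 493 [[11.9, -10.6], [15.3, 0.0], [16.8, 10.6]]
0 661 [[9.6, -10.6], [13.6, -0.4], [15.6, 10.5]]
10 781 [[6.7, -10.6], [11.7, -0.0], [13.8, 10.5]]
20 969 [[2.5, -10.6], [9.8, -0.4], [12.2, 10.6]]
30 1196 [[-1.4, -9.4], [7.1, 0.3], [10.4, 9.9]]
40 689 [[2.9, -7.2], [7.4, -0.1], [8.9, 7.6]]
50 1782 [[-2.7, -7.9], [5.5, 0.2], [9.2, 8.5]]
60 648 [[2.6, -4.6], [5.0, 0.2], [6.4, 5.2]]
70 1864 [[9.4, -10.7], [10.7, 0.2], [17.3, 10.6]]
tcp [ 0.6267 -0.1322  0.0213] phi 0.423 travel cm (do before yaw) [ 0.01 -0.13  0.03] |t| 0.1 yaw 0 J6 0.78 w 0.0266 F [-0.  -0.5 -1. ]
```

Call:
{"name": "send_rows", "arguments": {
  "travel": [
    [0,-0.1,0.1],
    [0,0,0.1],
    [0,0,0],
    [0,0,0]
  ],
  "yaw": [0,0,0,0],
  "grip": [-1,-1,-1,-1]
}}

```text
t: 22.3
tool_pos: [0.6266, -0.1314, 0.0204]
tcp_rot: [0.978, 0.21, 0.0, 0.0]
force: [-2.7, 0.6, 5.5]
gripper_width: 0.0267
grip_force: 59.6
```

Call:
{"name": "send_rows", "arguments": {
  "travel": [
    [0,0,0],
    [0,0,0],
    [0,0,-0.5],
    [0,0,-3],
    [0,0,-5]
  ],
  "yaw": [0,0,0,0,0],
  "grip": [0.6,0.6,0.6,0.6,0.6]
}}

```text
t: 22.92
tool_pos: [0.6246, -0.1307, 0.1028]
tcp_rot: [0.978, 0.21, -0.002, -0.001]
force: [0.7, -0.5, 0.0]
gripper_width: 0.0685
grip_force: 0.0
```

Call:
{"name": "send_rows", "arguments": {
  "travel": [
    [0,0,-5],
    [0,0,-5],
    [0,0,0],
    [0,0,0]
  ],
  "yaw": [0,0,0,0],
  "grip": [1,1,1,1]
}}

```text
t: 23.42
tool_pos: [0.626, -0.1311, 0.204]
tcp_rot: [0.978, 0.21, -0.0, -0.0]
force: [-0.3, -0.6, -0.3]
gripper_width: 0.0857
grip_force: 0.0
```

```bash
python3 - <<'E'
from h import *
w=cap('wrist','w11.png');m=cloud(w).reshape(-1,3);k=(abs(m[:,0]-.627)<.035)&(abs(m[:,1]+.1306)<.035)&(m[:,2]>.006)&(m[:,2]<.1);q=m[k]
for a in np.arange(.005,.095,.01):
    z=q[(q[:,2]>=a)&(q[:,2]<a+.01)]
    if len(z)>3: print(a.round(3),len(z),(1000*np.percentile(z[:,:2],[2,50,98],axis=0)).round(1).tolist())
plan(.4387,.27,.2,np.radians(106))
E
```

```text
0.005 84 [[624.1, -145.6], [640.6, -124.5], [644.0, -114.5]]
0.015 142 [[618.7, -145.9], [638.5, -124.1], [642.9, -115.4]]
0.025 145 [[620.0, -144.1], [637.2, -124.7], [641.5, -117.2]]
0.035 128 [[619.8, -142.9], [636.2, -126.0], [639.9, -118.9]]
0.045 179 [[621.7, -141.4], [634.2, -126.7], [638.3, -120.5]]
0.055 59 [[626.6, -137.8], [633.9, -128.2], [635.4, -123.6]]
0.065 52 [[619.4, -140.1], [633.8, -130.0], [636.2, -122.9]]
0.075 178 [[620.2, -139.4], [631.2, -128.8], [635.4, -123.6]]
0.085 149 [[623.4, -136.7], [628.2, -131.7], [632.8, -126.9]]
tcp [ 0.6254 -0.1309  0.2027] phi 0.423 travel cm (do before yaw) [ -0.58 -44.23   0.27] |t| 44.2 yaw -1.427 J6 0.78 w 0.0857 F [-0.6 -0.1 -0.7]
```

Call:
{"name": "send_rows", "arguments": {
  "travel": [
    [0,-5.5,0],
    [0,-5.5,0],
    [0,-5.5,0],
    [0,-5.5,0],
    [0,-5.5,0]
  ],
  "yaw": [0,0,0,0,0],
  "grip": [1,1,1,1,1]
}}

```text
t: 24.1
tool_pos: [0.5113, 0.1209, 0.202]
tcp_rot: [0.978, 0.21, -0.002, -0.0]
force: [1.9, -0.6, 0.2]
gripper_width: 0.0853
grip_force: 0.0
```

Call:
{"name": "send_rows", "arguments": {
  "travel": [
    [-0.2,-5.5,0],
    [-0.2,-5.5,0],
    [-0.2,-5.5,0],
    [0,0,0],
    [0,0,0]
  ],
  "yaw": [0,0,0,-0.18,-0.18],
  "grip": [1,1,1,1,1]
}}

```text
t: 24.72
tool_pos: [0.4385, 0.268, 0.2019]
tcp_rot: [0.923, 0.385, -0.002, -0.0]
force: [0.6, -0.5, -0.4]
gripper_width: 0.0856
grip_force: 0.0
```

Call:
{"name": "send_rows", "arguments": {
  "travel": [
    [0,0,0],
    [0,0,0],
    [0,0,0],
    [0,0,0],
    [0,0,0]
  ],
  "yaw": [-0.18,-0.18,-0.18,-0.18,-0.18],
  "grip": [1,1,1,1,1]
}}

```text
t: 25.35
tool_pos: [0.4391, 0.2671, 0.2018]
tcp_rot: [0.664, 0.748, -0.002, -0.001]
force: [0.6, 1.0, -0.1]
gripper_width: 0.0853
grip_force: 0.0
```

Call:
{"name": "send_rows", "arguments": {
  "travel": [
    [0,0,0],
    [0,0,0],
    [0,0,0]
  ],
  "yaw": [-0.17,0,0],
  "grip": [1,1,1]
}}

```text
t: 25.72
tool_pos: [0.4397, 0.2673, 0.2031]
tcp_rot: [0.602, 0.799, -0.001, -0.001]
force: [-0.5, 0.1, -0.2]
gripper_width: 0.0852
grip_force: 0.0
```

```bash
python3 - <<'E'
from h import *
w=cap('wrist','w12.png');m=cloud(w).reshape(-1,3);k=(abs(m[:,0]-.4387)<.06)&(abs(m[:,1]-.336)<.07)
q=m[k&(m[:,2]>.016)&(m[:,2]<.026)];r=rect(q[:,:2].copy());print('body',len(q),*r,np.median(q[:,2]))
q=m[k&(m[:,2]>.028)&(m[:,2]<.06)];print('burs',len(q),q[:,2].max() if len(q) else 0)
plan(r[0][0]/1000,r[0][1]/1000,.1,np.radians(r[2]))
E
```

```text
body 3263 [437.7 337.9  84.3  34.3] long axis deg -73.8 0.021260447855876576
burs 247 0.04269996682534493
tcp [0.4399 0.2674 0.2035] phi 1.851 travel cm (do before yaw) [ 6.84  1.74 10.35] |t| 12.5 yaw -0.003 J6 0.07 w 0.0855 F [-0.3  0.5  0.4]
```

Call:
{"name": "send_rows", "arguments": {
  "travel": [
    [5,1.2,0],
    [1.8,0.5,4],
    [0,0,5],
    [0,0,5],
    [0,0,3]
  ],
  "yaw": [0,0,0,0,0],
  "grip": [1,1,1,1,1]
}}

```text
t: 26.4
tool_pos: [0.4359, 0.3368, 0.0312]
tcp_rot: [0.601, 0.799, -0.002, -0.001]
force: [1.0, 0.3, 1.0]
gripper_width: 0.0853
grip_force: 0.0
```

Call:
{"name": "send_rows", "arguments": {
  "travel": [
    [0,0,1.5],
    [0,0,0],
    [0,0,0]
  ],
  "yaw": [0,0,0],
  "grip": [1,1,1]
}}

```text
t: 26.78
tool_pos: [0.439, 0.3382, 0.021]
tcp_rot: [0.601, 0.799, 0.001, 0.001]
force: [0.3, 1.0, -0.6]
gripper_width: 0.0854
grip_force: 0.0
```

```bash
python3 - <<'E'
from h import *
plan(.4377,.3379,.006,1.8535)
E
```

```text
tcp [0.439  0.3382 0.021 ] phi 1.852 travel cm (do before yaw) [ 0.   -0.13  1.5 ] |t| 1.5 yaw -0.001 J6 0.19 w 0.0854 F [ 0.3  1.  -0.6]
```

Call:
{"name": "send_rows", "arguments": {
  "travel": [
    [0,0,1],
    [0,0,0.5],
    [0,0,0],
    [0,0,0],
    [0,0,0]
  ],
  "yaw": [0,0,0,0,0],
  "grip": [1,1,1,-1,-1]
}}

```text
t: 27.4
tool_pos: [0.4379, 0.3377, 0.0045]
tcp_rot: [0.601, 0.799, 0.0, 0.0]
force: [-0.6, 0.6, 0.3]
gripper_width: 0.0518
grip_force: 0.0
```

Call:
{"name": "send_rows", "arguments": {
  "travel": [
    [0,0,0],
    [0,0,0],
    [0,0,-1],
    [0,0,-4],
    [0,0,-4]
  ],
  "yaw": [0,0,0,0,0],
  "grip": [-1,-1,-1,-1,-1]
}}

```text
t: 28.02
tool_pos: [0.4371, 0.3372, 0.0951]
tcp_rot: [0.601, 0.799, -0.001, -0.0]
force: [-0.3, -0.0, -0.9]
gripper_width: 0.0325
grip_force: 61.0
```

```bash
python3 - <<'E'
from h import *
w=cap('wrist','w13.png');f=phi()
Q,zt=inhand(w,150,500,100,400);k=(Q[:,2]>-.02)&(Q[:,2]<.022)&(abs(Q[:,1])<.015)&(abs(Q[:,0])<.06);q=Q[k]*1000
for a in range(-15,20,4):
    z=q[(q[:,2]>=a)&(q[:,2]<a+4)]
    if len(z)>5: print(a,len(z),np.percentile(z[:,:2],[1,50,99],axis=0).round(1).tolist())
th=np.radians(-3.6);g=np.array([553.7,94.1])-86.5*np.array([np.cos(th),np.sin(th)]);print('goal',g)
plan(g[0]/1000,g[1]/1000,.1,1.508)
E
```

```text
-15 48 [[40.3, -14.6], [41.3, -0.8], [41.5, 12.4]]
-11 122 [[40.7, -14.6], [41.4, -1.9], [41.6, 12.0]]
-7 124 [[40.9, -14.7], [41.4, -1.1], [41.7, 11.7]]
-3 145 [[10.2, -14.6], [41.4, -2.0], [41.8, 14.7]]
1 159 [[10.1, -14.2], [41.4, -0.1], [41.7, 14.7]]
5 823 [[-39.6, -14.6], [26.5, 0.2], [41.7, 14.2]]
9 9781 [[-40.5, -14.7], [6.6, -1.1], [40.7, 12.7]]
13 368 [[-25.0, -12.8], [6.2, 3.8], [36.1, 14.8]]
17 360 [[-25.3, -12.8], [7.4, 3.8], [36.1, 14.7]]
goal [467.37068799  99.53137994]
tcp [0.4406 0.3393 0.1016] phi 1.853 travel cm (do before yaw) [-23.77  -4.11   0.16] |t| 24.1 yaw 0.345 J6 0.19 w 0.0323 F [2.7 2.4 3. ]
```

Call:
{"name": "send_rows", "arguments": {
  "travel": [
    [-5.9,-1,0],
    [-5.9,-1,0],
    [-5.9,-1,0],
    [-5.9,-1,0],
    [0,0,0]
  ],
  "yaw": [0,0,0,0,0.17],
  "grip": [-1,-1,-1,-1,-1]
}}

```text
t: 28.7
tool_pos: [0.4655, 0.0961, 0.0948]
tcp_rot: [0.67, 0.742, 0.0, 0.0]
force: [0.2, 0.6, -0.7]
gripper_width: 0.0325
grip_force: 61.0
```

Call:
{"name": "send_rows", "arguments": {
  "travel": [
    [0,0,0],
    [0,0,0],
    [0,0,0],
    [0,0,0]
  ],
  "yaw": [0.17,0,0,0],
  "grip": [-1,-1,-1,-1]
}}

```text
t: 29.2
tool_pos: [0.4649, 0.1, 0.0944]
tcp_rot: [0.727, 0.687, 0.0, 0.0]
force: [-0.3, -0.6, -1.5]
gripper_width: 0.0326
grip_force: 61.0
```

```bash
python3 - <<'E'
from h import *
plan(.4674,.1003,.03,1.508)
w=cap('wrist','w13.png')
Q,zt=inhand(w,150,500,100,400);k=(Q[:,2]>-.02)&(Q[:,2]<.022)&(abs(Q[:,1])<.015)&(abs(Q[:,0])<.06);q=Q[k]*1000
for a in range(-15,20,4):
    z=q[(q[:,2]>=a)&(q[:,2]<a+4)]
    if len(z)>5: print(a,len(z),np.percentile(z[:,:2],[1,50,99],axis=0).round(1).tolist())
plan(.4674,.1003,.03,1.508)
E
```

```text
tcp [0.4649 0.1    0.0944] phi 1.515 travel cm (do before yaw) [0.04 0.25 6.44] |t| 6.4 yaw 0.007 J6 0.05 w 0.0326 F [-0.3 -0.6 -1.5]
-7 90 [[42.2, -14.3], [42.4, -0.8], [42.7, 14.5]]
-3 141 [[42.1, -14.5], [42.4, 0.2], [42.8, 14.7]]
1 141 [[42.2, -14.3], [42.4, 0.6], [42.7, 14.4]]
5 158 [[42.1, -14.6], [42.4, -0.2], [42.7, 14.6]]
9 182 [[42.1, -14.5], [42.4, 0.0], [42.8, 14.4]]
13 9071 [[-39.4, -14.8], [8.0, -0.1], [42.4, 14.7]]
17 2379 [[-38.0, -14.7], [11.1, 0.3], [41.4, 14.6]]
tcp [0.4649 0.1    0.0943] phi 1.514 travel cm (do before yaw) [0.04 0.25 6.43] |t| 6.4 yaw 0.006 J6 0.05 w 0.0325 F [-0.2 -0.2 -1.3]
```

Call:
{"name": "send_rows", "arguments": {
  "travel": [
    [0,0.2,4],
    [0,0,3],
    [0,0,0.8],
    [0,0,0],
    [0,0,0]
  ],
  "yaw": [0,0,0,0,0],
  "grip": [-1,-1,-1,-1,-1]
}}

```text
t: 29.88
tool_pos: [0.4682, 0.0997, 0.0177]
tcp_rot: [0.727, 0.686, 0.001, 0.001]
force: [0.0, -0.1, -0.1]
gripper_width: 0.0323
grip_force: 61.0
```

```bash
python3 - <<'E'
from h import *
plan(.4674,.0995,.007,1.508)
E
```

```text
tcp [0.4682 0.0997 0.0177] phi 1.513 travel cm (do before yaw) [-0.03 -0.08  1.07] |t| 1.1 yaw 0.005 J6 0.06 w 0.0323 F [ 0.  -0.1 -0.1]
```

Call:
{"name": "send_rows", "arguments": {
  "travel": [
    [0,0,0.7],
    [0,0,0.3],
    [0,0,0],
    [0,0,0]
  ],
  "yaw": [0,0,0,0],
  "grip": [-1,-1,-1,-1]
}}

```text
t: 30.38
tool_pos: [0.467, 0.0996, 0.0064]
tcp_rot: [0.727, 0.686, 0.0, 0.0]
force: [0.4, -0.4, -0.3]
gripper_width: 0.0326
grip_force: 61.0
```

Call:
{"name": "send_rows", "arguments": {
  "travel": [
    [0,0,0.1],
    [0,0,0.1],
    [0,0,0],
    [0,0,0]
  ],
  "yaw": [0,0,0,0],
  "grip": [-1,-1,-1,-1]
}}

```text
t: 30.88
tool_pos: [0.4671, 0.0997, 0.0048]
tcp_rot: [0.727, 0.686, -0.0, -0.0]
force: [-3.2, -0.2, 5.1]
gripper_width: 0.0326
grip_force: 61.7
```

Call:
{"name": "send_rows", "arguments": {
  "travel": [
    [0,0,0],
    [0,0,0],
    [0,0,0],
    [0,0,-1.5],
    [0,0,-5]
  ],
  "yaw": [0,0,0,0,0],
  "grip": [0.1,0.1,0.1,0.1,0.1]
}}

```text
t: 31.5
tool_pos: [0.4646, 0.0996, 0.0682]
tcp_rot: [0.727, 0.686, -0.002, -0.002]
force: [0.4, 0.1, 1.1]
gripper_width: 0.0468
grip_force: 0.0
```

Call:
{"name": "send_rows", "arguments": {
  "travel": [
    [0,0,-5],
    [0,0,-5],
    [0,0,-4],
    [-5,0,0],
    [-5,0,0]
  ],
  "yaw": [0,0,0,0,0],
  "grip": [0.1,0.1,0.1,0.1,0.1]
}}

```text
t: 32.12
tool_pos: [0.4615, -0.0009, 0.2115]
tcp_rot: [0.727, 0.687, 0.001, 0.002]
force: [1.0, -0.4, -0.2]
gripper_width: 0.047
grip_force: 0.0
```

Call:
{"name": "send_rows", "arguments": {
  "travel": [
    [-5,0,0],
    [-5,0,0],
    [0,0,0],
    [0,0,0]
  ],
  "yaw": [0,0,0,0],
  "grip": [0.1,0.1,0.1,0.1]
}}

```text
t: 32.62
tool_pos: [0.4553, -0.0998, 0.2098]
tcp_rot: [0.728, 0.686, 0.0, 0.0]
force: [-0.1, 0.8, -1.1]
gripper_width: 0.0469
grip_force: 0.0
```

```bash
python3 - <<'E'
from h import *
w=cap('wrist','w14.png');t=cap('top','t14.png');s=cap('side')
for n,c in (('wrist',w),('top',t)):
    m=cloud(c).reshape(-1,3)
    def g(x,y,r,a,b,tag):
        q=m[(abs(m[:,0]-x)<r)&(abs(m[:,1]-y)<r)&(m[:,2]>a)&(m[:,2]<b)]
        if len(q)>5: print(n,tag,len(q),*rect(q[:,:2].copy()),q[:,2].max().round(3))
    g(.467,.0995,.05,.018,.027,'bur');g(.5537,.094,.04,.012,.03,'wax');g(.5465,-.016,.04,.02,.033,'block');g(.5465,-.016,.02,.036,.06,'crown');g(.627,-.1306,.03,.006,.1,'bottle');g(.54,-.125,.04,.012,.026,'steel');g(.523,-.407,.03,.007,.03,'die');g(.516,.407,.03,.007,.03,'die2')
cv2.imwrite('pics/fin.png',np.hstack([cv2.resize(t['frame'][90:260,180:480,::-1],(400,227)),cv2.resize(s['frame'][140:340,240:440,::-1],(400,400))[:227*1]]) if 0 else np.vstack([cv2.resize(t['frame'][110:260,180:480,::-1],(600,300),interpolation=cv2.INTER_CUBIC),cv2.resize(s['frame'][145:295,240:540,::-1],(600,300),interpolation=cv2.INTER_CUBIC)]))
print(env.sense()['tool_pos'])
E
```

```text
wrist block 3185 [546.4 -17.   56.5  51.2] long axis deg 85.2 0.033
wrist crown 245 [547.2 -15.3  13.3  11.4] long axis deg 88.4 0.053
wrist bottle 1642 [ 622.6 -127.7   33.7   23.7] long axis deg 58.4 0.091
wrist steel 3689 [ 539.7 -124.6   69.9   69.6] long axis deg 66.0 0.023
top bur 294 [468.6  98.6  84.7  33.9] long axis deg 86.6 0.026
top wax 393 [555.1  93.5  67.   64.3] long axis deg 44.4 0.029
top block 286 [546.7 -17.3  54.3  51.1] long axis deg 89.0 0.033
top crown 18 [548.9 -15.7  11.9  10.9] long axis deg -63.6 0.053
top bottle 118 [ 622.7 -133.3   54.5   25.8] long axis deg 57.7 0.095
top steel 14 [ 562.3 -120.9   59.4    9.9] long axis deg -76.3 0.023
top die 41 [ 521.  -404.9   27.1   14.8] long axis deg 69.2 0.021
top die2 35 [518.1 409.2  23.3  12.4] long axis deg -64.9 0.02
[ 0.45539605 -0.09887116  0.20950157]
```

View pics/fin.png

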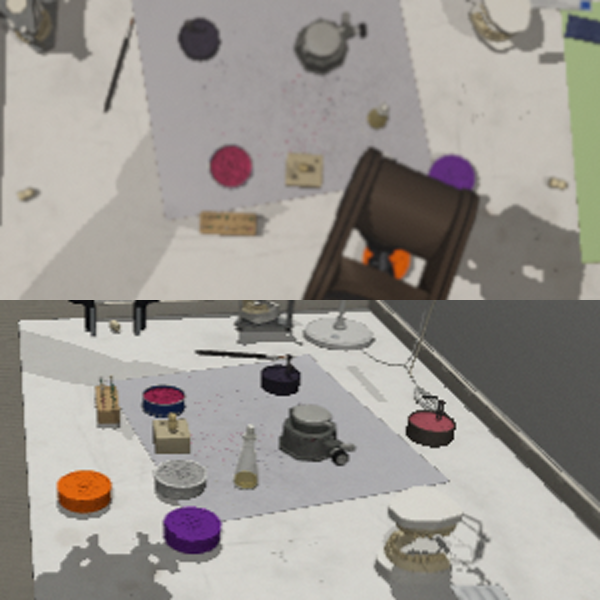

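The last picture shows the bottle behind the steel tin (side crop 245,460), the crown on the block midway, the bur block in front of the wax tin and parallel to the row, and both dies untouched. The arm is clear, so I'm handing in.

```bash
python3 -c "
from plant import env
print(env.hand_in())"
```

```text
the job is handed in; nothing more can be done
None
```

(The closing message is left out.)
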